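# Pack the power-supply spares into their sprung transit tray

### The job

Finish packing the power-supply spares for transport: the heat sink and the relay already stand in the sprung transit tray; add the ferrite clamp and the black power brick, so that all four lie flat on the tray floor, same way up as now, in one tight row held between the end wall and the sprung pressure bar. The row is a little longer than the space, so the bar has to give way. Leave the other things on the desk where they are.

Things in the scene. Friction and masses are not known exactly. Their poses are not given: they have to be found in the camera images.
- tray: Long open aluminium tray, fixed, at the right. Origin on the desk below its middle; z up; x = row direction, from the plain end wall (-x end) to the sprung bar (+x end). Floor 8 mm above the desk. Side rails: inner faces at y = -25 and +25 mm, 4 mm thick, tops 10 mm above the floor. Spring plate behind the bar at x = 94 to 103 mm, 26 mm above the floor, with spring barrels to x = 129 mm.
- tray_wall (a point): Foot of the end wall's inner face, mid-width, at floor level (tray frame [-85, 0, 8] mm). Axes as the tray. The wall is 9 mm thick, 64 mm wide, its top 20 mm above the floor, edges not chamfered. From here to the resting bar: 145 mm free; the parts make a row of 152 mm (heat sink 40, relay 22, ferrite 22, brick 68).
- pressure_bar (a joint): Travel of the sprung pressure bar in m: 0 = at rest (face 145 mm from the end wall), grows to at most 0.020 as the bar is pushed towards the spring plate (tray +x). Needs about 4 N to start, 6.5 N at 7 mm, 8 N at 12 mm, 10 N at 20 mm; it springs back when let go.
- bar_face (a point): Middle of the pressure bar's rubber face that meets the row, at floor level; the face is 44 mm wide and reaches from 1 to 24 mm above the floor. Moves with the bar.
- heatsink_center (a point): Black finned heat sink, 40 (own x, along the fins) x 45 (own y) x 24 mm high, fins up, about 90 g. Starts loose in the tray, its x along the tray's x (either order with the relay), with gaps. Point: its centre, half-way up; z up.
- relay_center (a point): Dark relay box with small pins on top, 22 (own x) x 28 (own y) x 18 mm high without the pins (22 with them), about 50 g. Starts loose in the tray, a little askew. Point: centre of the box, half-way up (9 mm over its base); z up.
- ferrite_center (a point): Black ferrite clamp block, 22 (own x) x 34 (own y) x 20 mm high, about 60 g, lying on the desk to the left of the tray. Point: its centre, half-way up; z up.
- brick_center (a point): Black power brick with a small pale label on top, 42 (own x) x 68 (own y) x 30 mm high, about 0.23 kg, lying on the desk to the left of the tray. Point: its centre, half-way up; z up. Grip it across the 42 mm. Behind it stands a large instrument, 0.23 m high, its front 0.65 m ahead of the robot base: carry parts past in front of it.
- side_cutter: Side cutter with blue handles, bystander at the left, lying flat. Origin at its underside.
- flux_jar: Small round jar with green lid, 37 mm across, 34 mm high, bystander at the back, behind the tray. Origin at the centre of its underside.
- screwdriver: Red-handled screwdriver, 157 mm long, bystander lying behind the tray. Origin at its underside.
- spool: Solder spool with blue flanges, 56 mm across, 40 mm high, bystander at the back. Origin at the centre of its underside.
Things that resemble listed ones, but are neither listed nor needed, are in the scene too. What is shaped like the part that bears heatsink_center but yellow is not meant.

How it is judged:
By the outcome, as a careful person would: the job done as asked, in the order asked, and still so for the second after the job is handed in, with the robot touching nothing.
It also fails if it takes over 64 s, if anything falls off the work surface, if the arm or the gripper's body presses on something with over 40 N, if the wrist force passes 120 N, or if a joint passes its speed limit or range.

### The arm

A 7-joint arm with a two-finger parallel gripper is mounted at the origin on a cart in front of the work surface, level with it; the furniture and walls round the work are solid. World frame = base frame: x ahead of the robot, y to its left, z up, the work surface at z = 0. Lengths are in m, angles in rad, forces in N, time in s.
With the tool pointing down it reaches from about 0.425 to 0.875 m from the base axis. Payload 4.7 kg.
Tool frame: the origin (TCP) lies at the very end of the fingers, on their centre line; the grasp point (between the pads) lies 19 mm behind it; z points along the fingers, y is the line along which they close (so a half turn about z gives the same grasp; the last joint's range is limited). The gripper opens to 87 mm and grips with 3 to 60 N. Pads are 19 mm wide; open, the fingers measure 117 mm over their backs; the gripper's body (75 mm by 190 mm) begins 51 mm behind the grasp point.
Start: joints at [1.114, 0.321, -0.07, 1.45, 0.023, 1.371, -0.057], TCP at [0.295, -0.579, 0.202] pointing down, gripper open.
Joint ranges: [-2.86, 2.86], [-0.3, 2.09], [-1.38, 1.24], [0.06, 2.45], [-1.56, 4.7], [0.09, 2.05], [-2.69, 2.69]. Speed limits (rad/s): [2.57, 2.57, 3.14, 3.14, 3.14, 3.14, 3.14].

### API

Orientations are given as a rotation vector (axis times angle).
In Python, from bench import get_state, get_image, get_calibration, close_job gives the robot as it stands.
- The arm moves only by the shell command python3 -m crank 'ROWS' [FORCE]. ROWS is JSON, a list of rows, each a list of 5 numbers: the opening, from 0 (shut) to 1 (fully open), then the shift along the world's x, y, z in units of 0.2 m (1.0 is 0.2 m), then the turn about the world's z in units of 2 pi rad (1.0 is 2 pi rad). A call has 1 to 5 rows; each row is the pose to reach, as a shift and turn from the pose commanded when the call began, turning the shorter way round; what a row does not reach only later rows make up. A row lasts 1/8 s, in which the tool goes at most 62.5 mm and 10.7 degrees, less where a joint would pass 70% of its speed; a pose out of reach is approached as far as the arm can. A call with a number of a shift or a turn outside -1 to 1 is refused whole. A call with a gripper value outside its range is refused whole. The fingers move at their own pace and stop on an object; FORCE is the grip in N (left out, the last holds). Time passes only in rows, so rows that repeat a pose let the fingers close. It gives the time, the measured TCP pose, the force, the opening and the grip force at its end, in the units of the state.
- get_state(): the state, without advancing time (a new reading comes with each control period).
- get_image(name): name is "side" or "top"; returns the picture (384x512x3 uint8, red, green, blue); there is no depth.
- get_calibration(name): a dict with "fovy" (degrees; the focal length in pixels is half the picture's height over the tangent of half this angle, whatever the lens; pixels are square), "cx", "cy" (the principal point, pixels), "k1" (the pictures are not rectified: a ray, as slopes to the right and down, at radius r is drawn at 1 + k1 r^2 times it, then the intrinsics apply), "R" (3x3) and "t" (3): a world point X has camera coordinates R X + t. Camera axes: x right, y down, z forward; pixel columns grow to the right and rows downward; lengths in m; the calibration is good to about 2 mm. A picture is of the moment at which its call begins. get_calibration takes no time and is no camera call.
- close_job(): hands the job in; it is judged then, once.
The state is a dict: "time": time; "joint_positions": joint angles; "qd": joint speeds; "joint_torque": joint torques, N m; "position": TCP position; "tool_rot": TCP orientation; "ft_force": force on the tool from outside, world axes, zero at the start; "torque": the same for the moment, N m; "grip_width": opening from 0.0 (shut) to 1.0 (fully open); "grip_force": force on a finger pad.
Only numpy, scipy, OpenCV 4.12 (cv2) and the standard library are available. Lean on these libraries where they do the work, as an engineer would, in place of code of your own. Each camera call takes 0.05 s, during which the arm holds its last target. There are 200 camera calls.

## Working session

There is one attempt and no reset: what is moved stays moved. The work goes in short steps, Python scripts to look and compute and a shell command to move; the robot and the scene stay as the last step left them, time stands still between calls to the robot, and variables do not carry over. Pictures are saved under pics/ and viewed, at most 10 in all, crops included, and the job is handed in when it is done.

```bash
ls; mkdir -p pics; python3 - <<'E'
from bench import *
import cv2
for n in("side","top"):
    cv2.imwrite(f"pics/{n}0.png",cv2.cvtColor(get_image(n),cv2.COLOR_RGB2BGR)); c=get_calibration(n);print(n,c)
print(get_state())
E
```

```text
pics
side {'fovy': 52.25681306230626, 'cx': 254.1519387860756, 'cy': 188.6682275269685, 'k1': -0.13414961556800223, 'R': array([[ 0.9692362 ,  0.24583147,  0.01216837],
       [ 0.1722577 , -0.64218512, -0.74694415],
       [-0.17580804,  0.7260614 , -0.66477543]]), 't': array([-0.57271856,  0.0210569 ,  1.14107652])}
top {'fovy': 54.51773460872375, 'cx': 254.1574965622926, 'cy': 193.74139900773383, 'k1': -0.10290226109264586, 'R': array([[ 0.00391685, -0.9998789 , -0.01506145],
       [-0.99586301, -0.00253289, -0.090832  ],
       [ 0.09078286,  0.01535492, -0.99575233]]), 't': array([0.11961946, 0.56541436, 1.07350206])}
{'time': 0.1, 'joint_positions': array([ 1.11408055,  0.32180037, -0.07009912,  1.45155285,  0.02256488,
        1.37079393, -0.05690062]), 'qd': array([-0.00113652, -0.00221546,  0.00043238, -0.00348083, -0.00095483,
        0.00125039,  0.00016127]), 'joint_torque': array([-1.11197798e-03, -4.92572379e+01, -4.06238968e-01, -3.13400245e+01,
       -6.41028327e-02,  3.95103672e-02,  8.21579101e-05]), 'position': array([ 0.29458237, -0.57881712,  0.20113765]), 'tool_rot': array([-3.05327399e+00, -7.32397791e-01,  7.28555715e-04]), 'ft_force': array([ 0.28558167, -0.35821276, -0.14721277]), 'torque': array([ 0.00918313,  0.0081904 , -0.00039554]), 'grip_force': 0.0, 'grip_width': 1.0017432811522842}
```

View pics/top0.png

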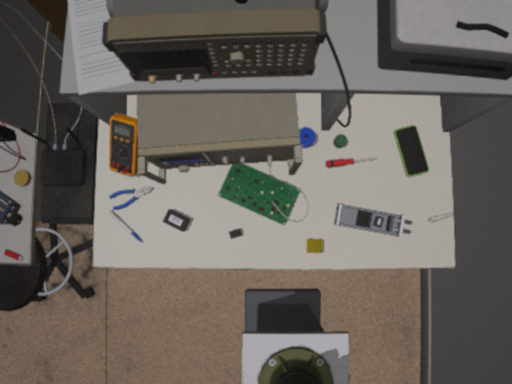

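View pics/side0.png

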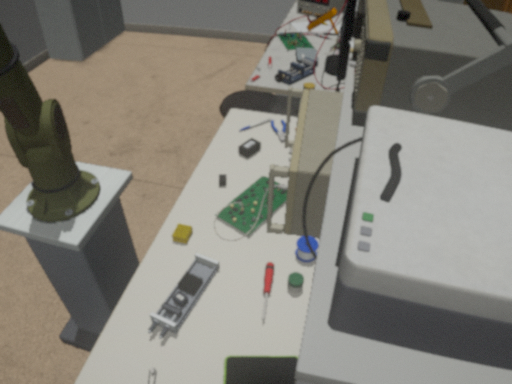

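The top picture shows the tray at about (370,220), with its sprung end at the right around (405,225). The brick candidate with the pale label is at (177,220) and the ferrite candidate is the small dark block at (236,233). The yellow lookalike is at (315,246), with the PCB (260,193) and the side cutter (130,195) nearby. Dark things that could be mistaken for my parts are the black box on the other table at (64,168) and the phone at (411,150). The side view agrees: brick (249,148), ferrite (222,181), yellow part (182,233), tray (185,295).

I'll check these choices in one close crop.

```bash
python3 - <<'E'
import cv2,numpy as np
t=cv2.imread("pics/top0.png");s=cv2.imread("pics/side0.png")
a=cv2.resize(t[195:245,325:425],None,fx=8,fy=8,interpolation=cv2.INTER_CUBIC)[:, :800]
b=cv2.resize(t[205:245,155:255],(800,320)if 0 else (400,160),interpolation=cv2.INTER_CUBIC)
c=cv2.resize(t[205:243,160:198],(200,200),interpolation=cv2.INTER_CUBIC)
d=cv2.resize(t[223:243,226:246],(200,200),interpolation=cv2.INTER_CUBIC)
e=cv2.resize(s[250:350,140:240],(400,400) if 0 else (200,200),interpolation=cv2.INTER_CUBIC)
f=cv2.resize(s[135:195,205:265],(200,200),interpolation=cv2.INTER_CUBIC)
o=np.vstack([a,np.hstack([c,d,e,f])])
o=np.clip(255*(o/255.)**.6,0,255).astype(np.uint8)
cv2.imwrite("pics/crop1.png",o);print(o.shape)
E
```

```text
(600, 800, 3)
```

View pics/crop1.png

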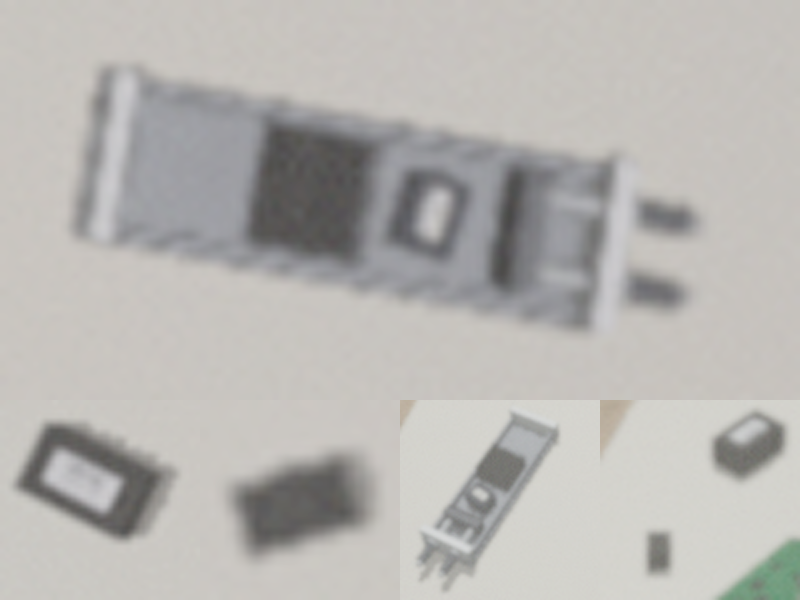

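The crop confirms my picks. The labelled black brick is at (176,220) and the plain black ferrite at (236,233). In the tray, left to right, are the wall, a gap, the black heat sink, the relay and the bar. The wall top strip runs (340,204)-(337,225) and the plate top strip (403.5,214.5)-(400.5,236), both in full-image pixels.

Next I'll fit the poses.

```bash
cat > h.py <<'E'
import numpy as np,cv2
from scipy.optimize import minimize,least_squares
from bench import *
C={n:get_calibration(n) for n in("side","top")}
def K(c):
    f=192/np.tan(np.radians(c["fovy"])/2);return np.array([[f,0,c["cx"]],[0,f,c["cy"]],[0,0,1.]])
def proj(n,X):
    c=C[n];return cv2.projectPoints(np.float64(X).reshape(-1,1,3),cv2.Rodrigues(c["R"])[0],c["t"],K(c),np.array([c["k1"],0,0,0]))[0][:,0]
def back(n,uv,z):
    c=C[n];p=cv2.undistortPointsIter(np.float64(uv).reshape(-1,1,2),K(c),np.array([c["k1"],0,0,0.]),None,None,(3,50,1e-10))[:,0]
    d=np.c_[p,np.ones(len(p))]@c["R"];o=-c["R"].T@c["t"];return o+d*((z-o[2])/d[:,2])[:,None]
def pose(p,L):  # planar pose x,y,yaw applied to local pts
    c,s=np.cos(p[2]),np.sin(p[2]);L=np.float64(L);return np.c_[p[0]+c*L[:,0]-s*L[:,1],p[1]+s*L[:,0]+c*L[:,1],L[:,2]]
def box(a,b,h,z0=0): return [(i*a/2,j*b/2,z0+k*h) for i in(-1,1) for j in(-1,1) for k in(0,1)]
S=8
def mask(n,im,uv,r,thr=None):
    g=cv2.cvtColor(im,cv2.COLOR_BGR2GRAY);x0,y0=int(uv[0])-r,int(uv[1])-r
    g=cv2.resize(g[y0:y0+2*r,x0:x0+2*r],None,fx=S,fy=S,interpolation=cv2.INTER_CUBIC)
    t,m=cv2.threshold(g,thr or 0,255,cv2.THRESH_BINARY_INV+(0 if thr else cv2.THRESH_OTSU))
    cs=cv2.findContours(m,cv2.RETR_EXTERNAL,cv2.CHAIN_APPROX_NONE)[0]
    cn=max(cs,key=cv2.contourArea);m=np.zeros_like(g);cv2.drawContours(m,[cv2.convexHull(cn)],-1,1,-1);return m,(x0,y0),t
def ren(n,P,o,shape):
    q=(proj(n,P)-o+.5)*S-.5;m=np.zeros(shape,np.uint8);cv2.fillConvexPoly(m,cv2.convexHull(np.round(q).astype(np.int32)),1);return m
def fit(ims,seeds,L,p0,r=20,thr=None):
    M={n:mask(n,ims[n],seeds[n],r,thr) for n in seeds}
    f=lambda p:sum(1-(lambda a,b:(a&b).sum()/max(1,(a|b).sum()))(M[n][0],ren(n,pose(p,L),M[n][1],M[n][0].shape)) for n in M)
    best=min((minimize(f,[p0[0],p0[1],y],method="Nelder-Mead",options=dict(initial_simplex=np.array([p0[0],p0[1],y])+np.array([[0,0,0],[.01,0,0],[0,.01,0],[0,0,.3]]))) for y in np.arange(0,np.pi,.4)),key=lambda s:s.fun)
    return best.x,best.fun,[M[n][2] for n in M]
E
python3 - <<'E'
from h import *
ims={n:cv2.imread(f"pics/{n}0.png") for n in C}
for nm,sd,L in(("brick",dict(top=(177,220),side=(249,148)),box(.042,.068,.03)),("ferr",dict(top=(236,233),side=(222,181)),box(.022,.034,.02))):
  for s in(sd,{"top":sd["top"]},{"side":sd["side"]}):
    n=list(s)[0];p0=back(n,[s[n]],.015)[0]
    x,e,t=fit(ims,s,L,p0,20 if nm=="brick" else 10);print(nm,list(s),x.round(4),round(np.degrees(x[2])%180,1),round(e,3),t)
cl=np.array([(118,68),(137,68),(93,238),(112,240),(615,155),(638,158),(592,328),(615,330)])/8.+(325-.44,195-.44)
L=[(-.094,.032,.028),(-.085,.032,.028),(-.094,-.032,.028),(-.085,-.032,.028),(.094,.032,.034),(.103,.032,.034),(.094,-.032,.034),(.103,-.032,.034)]
r=least_squares(lambda p:(proj("top",pose(p,L))-cl).ravel(),[.44,-.2,-1.7]);p=r.x;print("tray",p,np.degrees(p[2]),r.fun.reshape(-1,2).round(1).tolist())
def loc(X):
    d=X[:,:2]-p[:2];c,s=np.cos(p[2]),np.sin(p[2]);return np.c_[c*d[:,0]+s*d[:,1],-s*d[:,0]+c*d[:,1]].round(4)
q=lambda u:np.array(u)/8.+(325-.44,195-.44)
print("relay top",loc(back("top",q([(428,213),(385,240),(468,190)]),.026)))
print("sink edges",loc(back("top",q([(250,190),(370,190)]),.03)),"bar face top",loc(back("top",q([(498,230)]),.032)))
# side check
print("side tray pts",proj("side",pose(p,L)).round(0).tolist())
print("jar",back("top",[(340,141)],.034),"yellow",back("top",[(315,246)],.02),"instr",back("top",[(225,165)],.2))
E
```

```text
brick ['top', 'side'] [ 0.4861  0.3532 -0.4526] 154.1 0.258 [118.0, 135.0]
brick ['top'] [0.4877 0.3526 2.6867] 153.9 0.145 [118.0]
brick ['side'] [0.4838 0.3554 2.7436] 157.2 0.052 [135.0]
ferr ['top', 'side'] [0.4468 0.1774 0.3236] 18.5 0.374 [116.0, 138.0]
ferr ['top'] [0.449  0.177  0.2979] 17.1 0.102 [116.0]
ferr ['side'] [0.4452 0.1795 0.3143] 18.0 0.073 [138.0]
tray [ 0.49076143 -0.21599031 -1.74645072] -100.06425556607236 [[-0.2, -0.3], [0.4, 0.3], [-0.6, -0.1], [0.0, 0.2], [0.2, -0.1], [0.3, 0.1], [-0.1, -0.2], [-0.0, 0.0]]
relay top [[ 0.0297 -0.001 ]
 [ 0.0153 -0.0136]
 [ 0.0433  0.01  ]]
sink edges [[-0.0383 -0.0045]
 [ 0.0058  0.0033]] bar face top [[ 0.0547 -0.0031]]
side tray pts [[220.0, 262.0], [218.0, 265.0], [197.0, 253.0], [195.0, 256.0], [178.0, 325.0], [176.0, 328.0], [153.0, 313.0], [150.0, 316.0]]
jar [[ 0.72299876 -0.13416832  0.034     ]] yellow [[ 0.41184035 -0.05791485  0.02      ]] instr [[0.62143689 0.19221331 0.2       ]]
```

```bash
cat >> h.py <<'E'
T=np.array([.4908,-.2160]);TY=np.radians(-100.06)
ex=np.array([np.cos(TY),np.sin(TY)]);ey=np.array([-ex[1],ex[0]])
def w(x,y=0): return T+x*ex+y*ey
def st(target=None,yaw=None):
    s=get_state();p=s["position"];R=cv2.Rodrigues(s["tool_rot"])[0];a=np.degrees(np.arctan2(R[1,1],R[0,1]))
    d=p[:2]-T;print("t",round(s["time"],2),"pos",p.round(4),"yaw",round(a,1),"tray",(d@ex).round(4),(d@ey).round(4),"F",s["ft_force"].round(1),"w",round(s["grip_width"]*87,1),"gf",round(s["grip_force"],1),"tilt",R[:2,2].round(3))
    if target is not None: print("need units",((np.array(target)-p)/.2).round(3),"turn",round(((yaw-a+90)%180-90)/360,4))
E
python3 -m crank '[[1,0.2,0.25,-0.1,0.03],[1,0.4,0.55,-0.2,0.06],[1,0.55,0.8,-0.3,0.09],[1,0.65,0.95,-0.35,0.12],[1,0.65,0.95,-0.35,0.147]]'
python3 -c "
from h import *
st([*w(.03,-.001),.08],-10.06)"
```

```text
time: 0.72
position: [0.4276, -0.3829, 0.1305]
tool_rot: [-2.39, -2.033, -0.003]
ft_force: [0.1, -1.1, -0.1]
grip_width: 1.0
grip_force: 0.0
t 0.72 pos [ 0.4276 -0.3829  0.1305] yaw -9.2 tray 0.1754 -0.0331 F [ 0.1 -1.1 -0.1] w 87.0 gf 0.0 tilt [-0.001  0.004]
need units [ 0.285  0.688 -0.252] turn -0.0023
```

```bash
python3 -m crank '[[1,0.1,0.25,-0.1,0],[1,0.2,0.5,-0.2,0],[1,0.298,0.718,-0.26,0],[1,0.298,0.718,-0.26,0],[1,0.298,0.718,-0.26,0]]'
python3 - <<'E'
from h import *
st([*w(.03,-.001),.02],-10.06)
cv2.imwrite("pics/top1.png",cv2.cvtColor(get_image("top"),cv2.COLOR_RGB2BGR))
s=cv2.cvtColor(get_image("side"),cv2.COLOR_RGB2BGR);t=cv2.imread("pics/top1.png")
cv2.imwrite("pics/c2.png",np.hstack([cv2.resize(t[190:250,320:420],(500,300)),cv2.resize(s[235:335,120:220],(300,300))]))
E
```

```text
time: 1.35
position: [0.484, -0.2464, 0.0801]
tool_rot: [2.409, 2.017, -0.001]
ft_force: [-0.5, -1.1, 0.2]
grip_width: 1.002
grip_force: 0.0
t 1.35 pos [ 0.484  -0.2464  0.0801] yaw -10.1 tray 0.0311 -0.0014 F [-0.5 -1.1  0.2] w 87.2 gf 0.0 tilt [-0.001 -0.001]
need units [ 0.003  0.005 -0.3  ] turn 0.0001
```

View pics/c2.png

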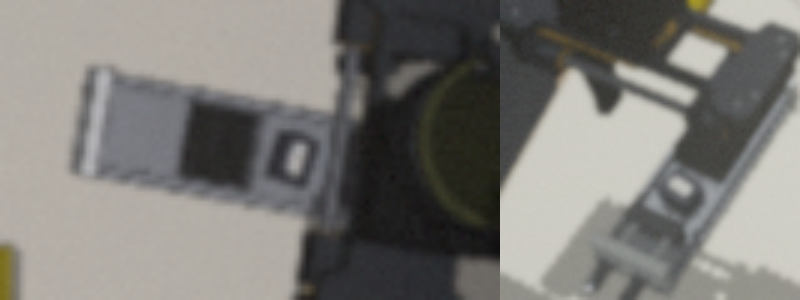

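The crop shows the gripper hovering over the relay at about (378,221), consistent with parallax, and nothing has moved. Next: descend, grip the relay, and slide the relay and heat sink to the wall.

```bash
python3 -m crank '[[1,0,0.005,-0.15,0],[1,0,0.005,-0.25,0],[1,0,0.005,-0.30,0],[1,0,0.005,-0.30,0],[0.3,0,0.005,-0.30,0]]' 15
python3 -m crank '[[0,0,0,0,0],[0,0,0,0,0],[0,0,0,0,0],[0,0,0,0,0]]' 15
python3 -c "
from h import *
st([*w(-.034,0),.02],-10.06)"
```

```text
time: 2.08
position: [0.485, -0.2454, 0.0211]
tool_rot: [2.408, 2.015, 0.001]
ft_force: [-0.4, -1.4, 0.7]
grip_width: 0.948
grip_force: 0.0
time: 2.58
position: [0.4845, -0.2447, 0.0203]
tool_rot: [2.408, 2.017, 0.0]
ft_force: [-1.0, 0.4, -0.8]
grip_width: 0.515
grip_force: 0.0
t 2.58 pos [ 0.4845 -0.2447  0.0203] yaw -10.1 tray 0.0294 -0.0012 F [-1.   0.4 -0.8] w 44.8 gf 0.0 tilt [ 0. -0.]
need units [ 0.061  0.311 -0.001] turn 0.0001
```

```bash
python3 -m crank '[[0,0,0,0,0],[0,0,0,0,0],[0,0,0,0,0],[0,0,0,0,0]]' 15
python3 -m crank '[[0,0.01,0.05,0.002,0],[0,0.02,0.1,0.002,0],[0,0.03,0.15,0.002,0],[0,0.04,0.2,0.002,0],[0,0.04,0.2,0.002,0]]' 15
python3 -c "
from h import *
st([*w(-.034,0),.02],-10.06)"
```

```text
time: 3.08
position: [0.4844, -0.2447, 0.0202]
tool_rot: [2.408, 2.017, 0.0]
ft_force: [-0.1, -0.2, -0.5]
grip_width: 0.062
grip_force: 0.0
time: 3.7
position: [0.4928, -0.2034, 0.0207]
tool_rot: [2.406, 2.02, 0.0]
ft_force: [0.8, -0.8, 0.6]
grip_width: 0.006
grip_force: 0.0
t 3.7 pos [ 0.4928 -0.2034  0.0207] yaw -10.0 tray -0.0128 -0.0002 F [ 0.8 -0.8  0.6] w 0.5 gf 0.0 tilt [0. 0.]
need units [ 0.02   0.104 -0.003] turn -0.0002
```

The fingers shut without gripping the relay. I'll raise and look.

```bash
python3 -m crank '[[0,0,0,0.1,0],[0,0,0,0.4,0],[0.6,-0.2,-0.25,0.7,0],[0.6,-0.4,-0.5,0.7,0],[0.6,-0.6,-0.75,0.7,0]]'
python3 -m crank '[[0.6,-0.1,-0.3,0,0],[0.6,-0.1,-0.3,0,0],[0.6,-0.1,-0.3,0,0]]'
python3 - <<'E'
from h import *
st()
t=cv2.cvtColor(get_image("top"),cv2.COLOR_RGB2BGR);s=cv2.cvtColor(get_image("side"),cv2.COLOR_RGB2BGR)
cv2.imwrite("pics/top2.png",t);cv2.imwrite("pics/side2.png",s)
cv2.imwrite("pics/c3.png",np.hstack([cv2.resize(t[195:245,325:425],(500,250),interpolation=2),cv2.resize(s[245:345,140:240],(300,250),interpolation=2)]))
E
```

```text
time: 4.32
position: [0.3862, -0.339, 0.1613]
tool_rot: [2.405, 2.015, 0.0]
ft_force: [0.4, -0.8, -0.9]
grip_width: 0.259
grip_force: 0.0
time: 4.7
position: [0.3668, -0.3965, 0.1591]
tool_rot: [-2.409, -2.016, -0.001]
ft_force: [-0.3, 0.4, 0.1]
grip_width: 0.568
grip_force: 0.0
t 4.7 pos [ 0.3668 -0.3965  0.1591] yaw -10.1 tray 0.1994 -0.0906 F [-0.3  0.4  0.1] w 49.4 gf 0.0 tilt [0.    0.001]
```

View pics/c3.png

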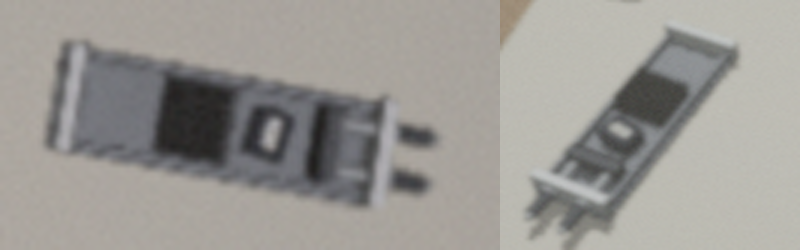

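The relay and heat sink have not moved: they sit at (378,221) and (364,218) as before. So the fingers were not where I assumed, and I'll check the projected TCP against the pictures.

```bash
python3 - <<'E'
from h import *
t1=cv2.imread("pics/top1.png");t2=cv2.imread("pics/top2.png");s2=cv2.imread("pics/side2.png")
def mk(im,n,X,yaw,x0,y0,x1,y1):
    f=3; c=cv2.resize(im[y0:y1,x0:x1],None,fx=f,fy=f,interpolation=2); c=np.clip(255*(c/255.)**.5,0,255).astype(np.uint8)
    a=np.radians(yaw); d=np.array([np.cos(a),np.sin(a),0]);X=np.array(X)
    for k,col in((0,(0,0,255)),(.0435,(0,255,0)),(-.0435,(0,255,0))):
        p=(proj(n,[X+k*d])[0]-(x0,y0)+.5)*f;q=(proj(n,[X+k*d+[0,0,.07]])[0]-(x0,y0)+.5)*f
        cv2.line(c,tuple(int(v) for v in p),tuple(int(v) for v in q),col,1);cv2.circle(c,tuple(int(v) for v in p),3,col,1)
    return c
a=mk(t1,"top",[.484,-.2464,.0801],-10,330,180,460,280)
b=mk(t2,"top",[.3668,-.3965,.1591],-10,380,180,512,280)
cv2.imwrite("pics/c4.png",np.hstack([a,b])[:, :800])
print(proj("side",[[.3668,-.3965,.1591]]))
E
```

```text
[[ 82.44316613 309.4745669 ]]
```

View pics/c4.png

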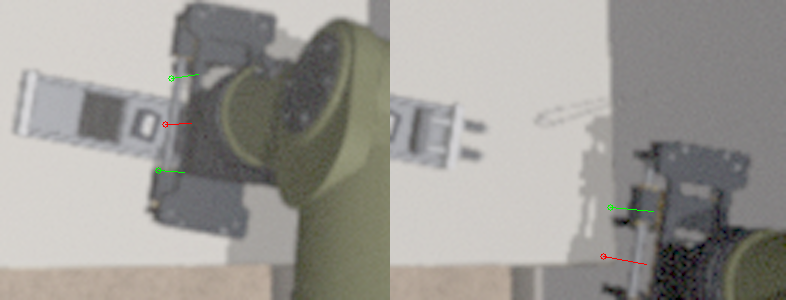

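In the right picture the finger stubs centre on the projected TCP, but the tips look slightly higher than stated. I'll check the height by touching free desk with closed fingers.

```bash
python3 -m crank '[[0,0.15,0.25,0,0],[0,0.3,0.5,0,0],[0,0.45,0.75,0,0],[0,0.55,0.95,0,0],[0,0.55,0.95,0,0]]'
python3 -m crank '[[0,0.05,0.3,-0.1,0],[0,0.11,0.63,-0.3,0],[0,0.11,0.63,-0.5,0],[0,0.11,0.63,-0.6,0],[0,0.11,0.63,-0.6,0]]'
python3 -m crank '[[0,0,0,-0.05,0],[0,0,0,-0.05,0],[0,0,0,-0.05,0]]'
python3 -c "
from h import *
st()"
```

```text
time: 5.42
position: [0.4791, -0.2005, 0.1597]
tool_rot: [-2.397, -2.03, -0.002]
ft_force: [0.2, -0.4, -0.0]
grip_width: 0.11
grip_force: 0.0
time: 6.05
position: [0.497, -0.0802, 0.0379]
tool_rot: [-2.405, -2.017, 0.004]
ft_force: [0.0, -1.0, 0.2]
grip_width: 0.005
grip_force: 0.0
time: 6.42
position: [0.4993, -0.0812, 0.0301]
tool_rot: [2.408, 2.016, 0.001]
ft_force: [-0.5, 0.8, 0.4]
grip_width: 0.011
grip_force: 0.0
t 6.42 pos [ 0.4993 -0.0812  0.0301] yaw -10.1 tray -0.1342 -0.0152 F [-0.5  0.8  0.4] w 1.0 gf 0.0 tilt [ 0.001 -0.001]
```

```bash
python3 -m crank '[[0,0,0,-0.03,0],[0,0,0,-0.06,0],[0,0,0,-0.08,0],[0,0,0,-0.1,0],[0,0,0,-0.1,0]]'
python3 - <<'E'
from h import *
st()
s=cv2.cvtColor(get_image("side"),cv2.COLOR_RGB2BGR);t=cv2.cvtColor(get_image("top"),cv2.COLOR_RGB2BGR)
X=get_state()["position"]
o=[]
for n,im in(("side",s),("top",t)):
    p=proj(n,[X,X+[0,0,.05]]);x0,y0=(p[0]-50).astype(int);c=cv2.resize(im[y0:y0+100,x0:x0+100],(400,400),interpolation=2)
    q=((p-(x0,y0)+.5)*4).astype(int).tolist();cv2.circle(c,q[0],4,(0,0,255),1);cv2.circle(c,q[1],4,(0,255,0),1);o.append(c)
cv2.imwrite("pics/c5.png",np.clip(255*(np.hstack(o)/255.)**.6,0,255).astype(np.uint8))
E
```

```text
time: 7.05
position: [0.4984, -0.0807, 0.009]
tool_rot: [-2.408, -2.017, 0.001]
ft_force: [-0.1, -0.4, -0.2]
grip_width: 0.004
grip_force: 0.0
t 7.05 pos [ 0.4984 -0.0807  0.009 ] yaw -10.1 tray -0.1346 -0.0162 F [-0.1 -0.4 -0.2] w 0.4 gf 0.0 tilt [-0.001  0.   ]
```

View pics/c5.png

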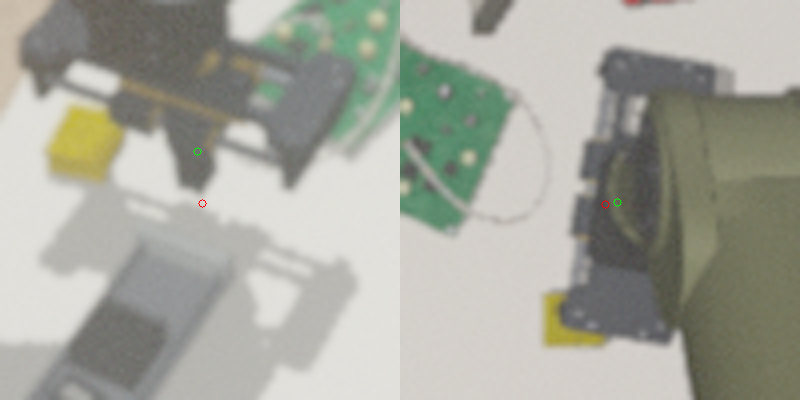

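The side view shows the closed fingertips at crop (190,189), about 13 mm above the reported TCP at (202,204). The reported pose, or something mounted on it, is biased. I'll touch the desk gently to get the height, then get the lateral offset from the tip's pixel.

```bash
python3 -m crank '[[0,0,0,-0.02,0],[0,0,0,-0.04,0],[0,0,0,-0.05,0],[0,0,0,-0.05,0]]'
python3 -m crank '[[0,0,0,-0.01,0],[0,0,0,-0.02,0],[0,0,0,-0.02,0]]'
python3 - <<'E'
from h import *
st()
E
```

```text
time: 7.65
position: [0.4985, -0.0808, -0.0009]
tool_rot: [-2.408, -2.017, 0.0]
ft_force: [0.3, -0.5, 0.6]
grip_width: 0.005
grip_force: 0.0
time: 8.02
position: [0.4986, -0.0808, -0.0048]
tool_rot: [-2.408, -2.017, 0.0]
ft_force: [-0.3, -0.8, -0.9]
grip_width: 0.003
grip_force: 0.0
t 8.03 pos [ 0.4986 -0.0808 -0.0048] yaw -10.1 tray -0.1345 -0.016 F [-0.3 -0.8 -0.9] w 0.3 gf 0.0 tilt [-0.  0.]
```

Already at z=-5 mm with no contact, so the bias is confirmed. I'll continue in 2 mm steps, watching the force.

```bash
python3 -m crank '[[0,0,0,-0.01,0],[0,0,0,-0.01,0]]' | grep -E 'pos|ft'
python3 -m crank '[[0,0,0,-0.01,0],[0,0,0,-0.01,0]]'| grep -E 'pos|ft'
python3 -m crank '[[0,0,0,-0.005,0],[0,0,0,-0.005,0]]'| grep -E 'pos|ft'
```

```text
position: [0.4986, -0.0808, -0.0068]
ft_force: [0.3, -0.7, -0.4]
position: [0.4986, -0.0808, -0.0088]
ft_force: [-0.1, -0.5, -0.1]
position: [0.4987, -0.0808, -0.0097]
ft_force: [-0.3, -0.7, -0.1]
```

```bash
python3 -m crank '[[0,0,0,-0.005,0],[0,0,0,-0.005,0]]'| grep -E 'pos|ft'
```

```text
position: [0.4987, -0.0808, -0.0107]
ft_force: [-0.6, -0.0, -0.2]
```

```bash
for i in 1; do python3 -m crank '[[0,0,0,-0.005,0],[0,0,0,-0.005,0]]'| grep -E 'pos|ft';done
python3 -m crank '[[0,0,0,-0.005,0],[0,0,0,-0.005,0]]'| grep -E 'pos|ft'
python3 - <<'E'
from h import *
st();X=get_state()["position"]
s=cv2.cvtColor(get_image("side"),cv2.COLOR_RGB2BGR);cv2.imwrite("pics/side3.png",s)
t=cv2.cvtColor(get_image("top"),cv2.COLOR_RGB2BGR);cv2.imwrite("pics/top3.png",t)
o=[]
for n,im in(("side",s),("top",t)):
    p=proj(n,[X,X+[0,0,.05]]);x0,y0=(p[0]-25).astype(int);c=cv2.resize(im[y0:y0+50,x0:x0+50],(400,400),interpolation=2)
    q=((p-(x0,y0)+.5)*8).astype(int).tolist();cv2.circle(c,q[0],4,(0,0,255),1);cv2.circle(c,q[1],4,(0,255,0),1);o.append(c);print(n,x0,y0)
cv2.imwrite("pics/c6.png",np.clip(255*(np.hstack(o)/255.)**.6,0,255).astype(np.uint8))
E
```

```text
position: [0.4986, -0.0808, -0.0117]
ft_force: [-0.2, 0.9, -0.4]
position: [0.4987, -0.0808, -0.0127]
ft_force: [0.4, -0.2, 0.2]
t 9.53 pos [ 0.4987 -0.0808 -0.0127] yaw -10.1 tray -0.1345 -0.0159 F [ 0.4 -0.2  0.2] w 0.1 gf 0.0 tilt [-0. -0.]
side 186 228
top 295 191
```

View pics/c6.png

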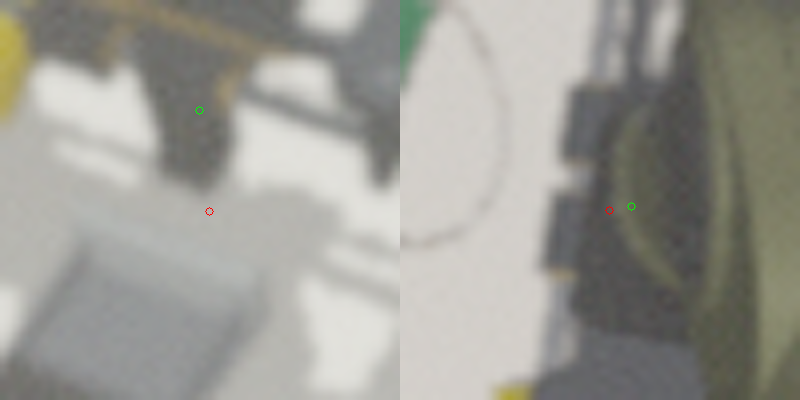

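Crop c6 shows the tip bottom at crop (205,190), about 10 mm above the marker, so contact should be close. I'll continue.

```bash
python3 -m crank '[[0,0,0,-0.005,0],[0,0,0,-0.005,0]]'| grep -E 'pos|ft'
python3 -m crank '[[0,0,0,-0.005,0],[0,0,0,-0.005,0]]'| grep -E 'pos|ft'
python3 -m crank '[[0,0,0,-0.005,0],[0,0,0,-0.005,0]]'| grep -E 'pos|ft'
```

```text
position: [0.4987, -0.0808, -0.0137]
ft_force: [0.3, -0.2, -0.7]
position: [0.4987, -0.0808, -0.0147]
ft_force: [-0.3, -0.1, 0.4]
position: [0.4987, -0.0808, -0.0157]
ft_force: [0.4, -0.4, 1.2]
```

```bash
python3 -m crank '[[0,0,0,-0.005,0],[0,0,0,-0.005,0]]'| grep -E 'pos|ft'
python3 -m crank '[[0,0,0,-0.005,0],[0,0,0,-0.005,0]]'| grep -E 'pos|ft'
```

```text
position: [0.4987, -0.0808, -0.0167]
ft_force: [0.1, 0.2, -0.9]
position: [0.4987, -0.0809, -0.0177]
ft_force: [0.3, -0.9, -0.1]
```

```bash
python3 - <<'E'
from h import *
X=get_state()["position"];im=cv2.GaussianBlur(cv2.cvtColor(get_image("side"),cv2.COLOR_RGB2GRAY),(3,3),0)
for off in(-8,-4,0,4,8):
    P=[X+[off/1000,0,k/1000] for k in range(-4,44,4)];q=proj("side",P).astype(np.float32)
    print(off,cv2.remap(im,q[:,0],q[:,1],1).ravel())
E
```

```text
-8 [142 141 135 119  99  80  69  65  65  65  64  64]
-4 [142 140 132 116  94  75  66  63  63  64  64  62]
0 [143 141 135 121 100  81  70  64  62  62  63  63]
4 [144 144 142 136 123 108  91  78  70  67  65  64]
8 [145 145 145 144 141 135 126 114 102  91  84  81]
```

```bash
python3 -m crank '[[0,0,0,-0.005,0],[0,0,0,-0.005,0]]'| grep -E 'pos|ft'
python3 -m crank '[[0,0,0,-0.005,0],[0,0,0,-0.005,0]]'| grep -E 'pos|ft'
python3 -m crank '[[0,0,0,-0.005,0],[0,0,0,-0.005,0]]'| grep -E 'pos|ft'
```

```text
position: [0.4986, -0.0808, -0.0187]
ft_force: [-0.2, 0.3, -0.3]
position: [0.4986, -0.0808, -0.0197]
ft_force: [-0.3, -0.3, -0.1]
position: [0.4988, -0.0809, -0.02]
ft_force: [-2.5, 0.5, 6.0]
```

Contact at reported z = -0.020, so the real tip sits 20 mm above the reported TCP. Now the lateral offset along the closing direction, from a profile across the fingers.

```bash
python3 - <<'E'
from h import *
X=get_state()["position"]+[0,0,.020];im=cv2.GaussianBlur(cv2.cvtColor(get_image("side"),cv2.COLOR_RGB2GRAY),(3,3),0)
d=np.array([*ey,0])
print(range(-24,26,3))
for h in(4,8,14,20,28):
    P=[X+d*k/1000+[0,0,h/1000] for k in range(-24,26,3)];q=proj("side",P).astype(np.float32)
    print(h,cv2.remap(im,q[:,0],q[:,1],1).ravel())
E
python3 -m crank '[[0,0,0,0.1,0],[0.5,0,0,0.4,0],[1,0,0,0.6,0]]'
```

```text
range(-24, 26, 3)
4 [161 138 108  83  69  64  63  63  65  75  98 126 143 149 149 147 146]
8 [166 145 111  83  68  64  63  63  62  67  85 116 145 157 158 153 147]
14 [180 155 121  87  69  63  63  62  62  62  70  99 141 171 181 174 162]
20 [180 152 115  85  69  63  62  63  62  62  66  84 126 169 192 194 187]
28 [165 133 100  76  66  63  62  62  63  64  70  84 116 158 189 201 203]
time: 12.1
position: [0.4995, -0.0808, 0.1017]
tool_rot: [2.407, 2.016, 0.002]
ft_force: [1.3, -0.3, 0.6]
grip_width: 0.148
grip_force: 0.0
```

The tip offset is z +20 mm, with a lateral offset of only about -2±2 mm. I'll redo the relay with reported z = 0.000.

```bash
python3 -c "
from h import *
st([*w(.03,-.000),.0],-10.06)"
```

```text
t 12.1 pos [ 0.4995 -0.0808  0.1017] yaw -10.1 tray -0.1347 -0.0151 F [ 1.3 -0.3  0.6] w 12.8 gf 0.0 tilt [ 0.002 -0.   ]
need units [-0.07  -0.824 -0.508] turn 0.0001
```

```bash
python3 -m crank '[[1,-0.02,-0.25,0,0],[1,-0.04,-0.5,0,0],[1,-0.07,-0.82,0,0],[1,-0.07,-0.824,-0.2,0],[1,-0.07,-0.824,-0.4,0]]'
python3 -m crank '[[1,0,0,-0.07,0],[1,0,0,-0.09,0],[1,0,0,-0.09,0],[0.2,0,0,-0.09,0],[0.2,0,0,-0.09,0]]' 15
python3 -c "
from h import *
st([*w(.03,-.000),.0],-10.06)"
```

```text
time: 12.72
position: [0.4847, -0.2473, 0.0187]
tool_rot: [2.41, 2.013, 0.001]
ft_force: [0.4, -0.1, 0.4]
grip_width: 0.718
grip_force: 0.0
time: 13.35
position: [0.4854, -0.246, 0.0024]
tool_rot: [2.407, 2.016, 0.001]
ft_force: [0.1, 0.8, -0.1]
grip_width: 0.854
grip_force: 0.0
t 13.35 pos [ 0.4854 -0.246   0.0024] yaw -10.1 tray 0.0304 -0.0 F [ 0.1  0.8 -0.1] w 74.3 gf 0.0 tilt [ 0.002 -0.001]
need units [ 0.001  0.002 -0.012] turn 0.0001
```

```bash
python3 -m crank '[[0.2,0,0,-0.012,0],[0.2,0,0,-0.012,0],[0.2,0,0,-0.012,0],[0.2,0,0,-0.012,0],[0.2,0,0,-0.012,0]]' 15
python3 -m crank '[[0.2,0,0,0,0],[0.2,0,0,0,0]]' 15
python3 -c "
from h import *
st([*w(-.034,-.000),.0],-10.06)"
```

```text
time: 13.98
position: [0.4847, -0.2456, -0.0011]
tool_rot: [-2.408, -2.017, 0.0]
ft_force: [0.0, -0.7, -0.0]
grip_width: 0.344
grip_force: 15.0
time: 14.22
position: [0.4847, -0.2457, -0.001]
tool_rot: [2.408, 2.017, -0.0]
ft_force: [-0.4, 0.4, -0.5]
grip_width: 0.343
grip_force: 15.0
t 14.22 pos [ 0.4847 -0.2457 -0.001 ] yaw -10.1 tray 0.0303 -0.0008 F [-0.4  0.4 -0.5] w 29.9 gf 15.0 tilt [ 0. -0.]
need units [0.06  0.316 0.005] turn 0.0001
```

Relay gripped. Now I'll push the relay and heat sink toward the wall.

```bash
python3 -m crank '[[0.2,0.01,0.05,0,0],[0.2,0.02,0.1,0,0],[0.2,0.03,0.15,0,0],[0.2,0.04,0.2,0,0],[0.2,0.05,0.26,0,0]]' 15
python3 -m crank '[[0.2,0.003,0.02,0,0],[0.2,0.005,0.03,0,0],[0.2,0.005,0.03,0,0]]'
python3 -m crank '[[0.2,0.002,0.01,0,0],[0.2,0.002,0.01,0,0]]'
python3 -c "
from h import *
st([*w(-.034,-.000),.0],-10.06)"
```

```text
time: 14.85
position: [0.4948, -0.1929, -0.001]
tool_rot: [2.408, 2.017, -0.0]
ft_force: [-0.2, -0.5, -0.6]
grip_width: 0.348
grip_force: 15.0
time: 15.22
position: [0.4958, -0.1877, -0.001]
tool_rot: [2.409, 2.017, 0.0]
ft_force: [0.5, -0.3, -0.2]
grip_width: 0.341
grip_force: 15.0
time: 15.48
position: [0.4961, -0.1857, -0.001]
tool_rot: [2.409, 2.017, -0.0]
ft_force: [0.2, 0.5, -0.6]
grip_width: 0.347
grip_force: 15.0
t 15.47 pos [ 0.4961 -0.1857 -0.001 ] yaw -10.1 tray -0.0307 -0.0001 F [ 0.2  0.5 -0.6] w 30.2 gf 15.0 tilt [-0. -0.]
need units [0.003 0.016 0.005] turn 0.0002
```

```bash
python3 -m crank '[[0.2,0.002,0.01,0,0],[0.2,0.002,0.01,0,0]]' | grep -E 'pos|ft'
python3 -m crank '[[0.2,0.001,0.005,0,0],[0.2,0.001,0.005,0,0]]' | grep -E 'pos|ft'
python3 -m crank '[[0.2,0.001,0.005,0,0],[0.2,0.001,0.005,0,0]]' | grep -E 'pos|ft'
```

```text
position: [0.4966, -0.1838, -0.001]
ft_force: [-0.4, -0.7, -0.6]
position: [0.4968, -0.1835, -0.0009]
ft_force: [0.6, -3.3, -0.4]
position: [0.4975, -0.1819, -0.0007]
ft_force: [1.1, -3.5, -0.4]
```

```bash
python3 -m crank '[[0.7,0,0,0,0],[0.7,0,0,0,0],[0.7,0,0,0,0],[0.8,0,0,0,0],[0.9,0,0,0.1,0]]' 
python3 -m crank '[[1,0,0.1,0.3,-0.02],[1,0,0.4,0.4,-0.05],[1,-0.05,0.7,0.4,-0.08],[1,-0.1,0.95,0.4,-0.11],[1,-0.1,0.95,0.4,-0.14]]' 
python3 - <<'E'
from h import *
st([.447,.178,.03],-72)
t=cv2.cvtColor(get_image("top"),cv2.COLOR_RGB2BGR);cv2.imwrite("pics/top4.png",t)
s=cv2.cvtColor(get_image("side"),cv2.COLOR_RGB2BGR);cv2.imwrite("pics/side4.png",s)
cv2.imwrite("pics/c7.png",np.vstack([cv2.resize(t[195:245,325:425],(800,400),interpolation=2),np.hstack([cv2.resize(s[245:345,140:240],(200,200),interpolation=2),cv2.resize(t[190:270,160:320],(400,200)),cv2.resize(s[130:230,170:270],(200,200))])]))
E
```

```text
time: 16.85
position: [0.4953, -0.1807, 0.0177]
tool_rot: [-2.405, -2.015, 0.002]
ft_force: [1.3, 0.1, 0.4]
grip_width: 0.82
grip_force: 0.0
time: 17.48
position: [0.476, 0.0135, 0.0993]
tool_rot: [-3.024, -0.847, -0.001]
ft_force: [0.0, -0.8, -0.4]
grip_width: 0.999
grip_force: 0.0
t 17.48 pos [0.476  0.0135 0.0993] yaw -58.7 tray -0.2234 -0.0547 F [ 0.  -0.8 -0.4] w 86.9 gf 0.0 tilt [0.    0.001]
need units [-0.145  0.822 -0.346] turn -0.0369
```

View pics/c7.png

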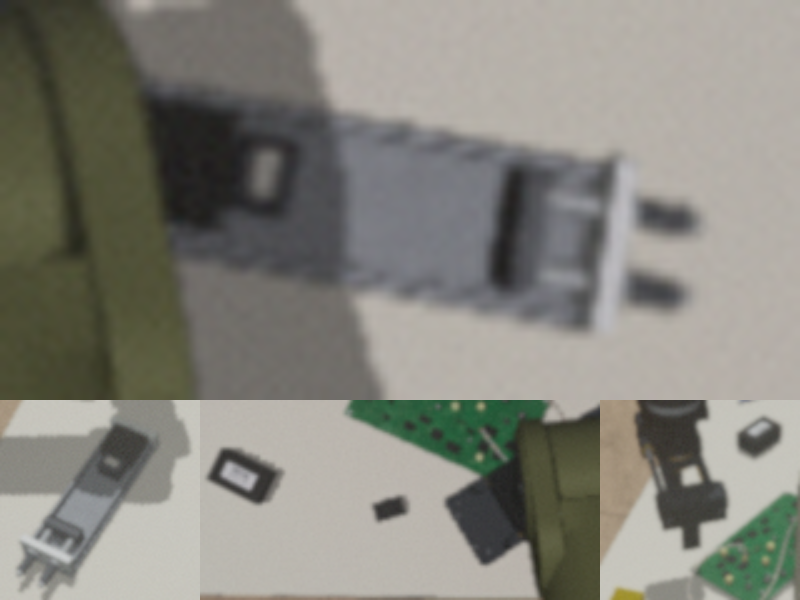

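The tray view shows the relay straight and tight against the heat sink at crop (270,175), with the space to the bar clear. The brick (crop (243,475)) and ferrite (390,508) are unmoved. Next, the ferrite.

```bash
python3 -m crank '[[1,-0.05,0.25,0,-0.02],[1,-0.1,0.5,0,-0.037],[1,-0.145,0.8,-0.1,-0.037],[1,-0.145,0.822,-0.2,-0.037],[1,-0.145,0.822,-0.2,-0.037]]' >/dev/null
python3 -m crank '[[1,0,0,0,0]]' >/dev/null
python3 -c "
from h import *
st([.447,.178,-.0085],-72)"
```

```text
t 18.32 pos [0.4487 0.1715 0.0594] yaw -72.2 tray -0.3742 -0.1092 F [-0.4  0.   0.4] w 87.2 gf 0.0 tilt [ 0. -0.]
need units [-0.008  0.033 -0.339] turn 0.0005
```

```bash
python3 -m crank '[[1,-0.008,0.033,-0.1,0],[1,-0.008,0.033,-0.25,0],[1,-0.008,0.033,-0.32,0],[1,-0.008,0.033,-0.339,0],[0.3,-0.008,0.033,-0.339,0]]' 25 >/dev/null
python3 -m crank '[[0.2,0,0,0,0],[0.2,0,0,0,0],[0.2,0,0,0,0],[0.2,0,0,0,0],[0.2,0,0,0,0]]' 25
python3 -m crank '[[0.2,0,0,0,0],[0.2,0,0,0,0]]' 25 >/dev/null
python3 -c "
from h import *
st([*w(.002,0),.08],-10.06)"
```

```text
time: 19.58
position: [0.4463, 0.1794, -0.0088]
tool_rot: [3.103, 0.488, 0.0]
ft_force: [-0.1, -0.0, -0.5]
grip_width: 0.406
grip_force: 0.4
t 19.82 pos [ 0.4463  0.1793 -0.0088] yaw -72.1 tray -0.3815 -0.1129 F [-0.6 -0.7  0.5] w 33.1 gf 25.0 tilt [-0. -0.]
need units [ 0.221 -1.987  0.444] turn 0.1724
```

```bash
python3 -m crank '[[0.2,0,0,0.2,0],[0.2,0.05,-0.2,0.4,0.03],[0.2,0.1,-0.5,0.45,0.06],[0.2,0.15,-0.75,0.45,0.09],[0.2,0.2,-0.95,0.45,0.115]]' 25
python3 -m crank '[[0.2,0.02,-0.3,0,0.03],[0.2,0.03,-0.6,0,0.057],[0.2,0.03,-0.9,0,0.057],[0.2,0.03,-0.95,-0.05,0.057],[0.2,0.03,-0.95,-0.05,0.057]]' 25 >/dev/null
python3 -m crank '[[0.2,0,0,0,0]]' >/dev/null
python3 -c "
from h import *
st([*w(-.005,0),.002],-10.06)"
```

```text
time: 20.45
position: [0.486, -0.0082, 0.0817]
tool_rot: [2.785, 1.451, 0.001]
ft_force: [0.2, 0.1, -0.6]
grip_width: 0.383
grip_force: 25.0
t 21.2 pos [ 0.4919 -0.1939  0.071 ] yaw -14.6 tray -0.022 -0.0027 F [ 0.4 -0.2 -0.1] w 33.6 gf 25.0 tilt [-0.     0.001]
need units [-0.001 -0.086 -0.345] turn 0.0127
```

```bash
python3 -m crank '[[0.2,-0.001,-0.086,0,0.0127],[0.2,-0.001,-0.086,0,0.0127],[0.2,-0.001,-0.086,-0.15,0.0127],[0.2,-0.001,-0.086,-0.25,0.0127],[0.2,-0.001,-0.086,-0.3,0.0127]]' 25 >/dev/null
python3 -m crank '[[0.2,0,0,-0.03,0],[0.2,0,0,-0.045,0],[0.2,0,0,-0.045,0]]' 25 
python3 -c "
from h import *
st([*w(-.012,0),-.0005],-10.06)"
```

```text
time: 22.2
position: [0.4918, -0.2137, 0.0025]
tool_rot: [2.41, 2.014, 0.0]
ft_force: [0.3, 0.5, 0.1]
grip_width: 0.386
grip_force: 25.0
t 22.2 pos [ 0.4918 -0.2137  0.0025] yaw -10.2 tray -0.0025 0.0006 F [0.3 0.5 0.1] w 33.6 gf 25.0 tilt [ 0.001 -0.   ]
need units [ 0.006  0.047 -0.015] turn 0.0005
```

```bash
python3 -m crank '[[0.2,0,0,-0.014,0],[0.2,0.003,0.02,-0.014,0],[0.2,0.005,0.03,-0.014,0],[0.2,0.005,0.03,-0.014,0]]' 25 |grep -E 'pos|ft'
python3 -m crank '[[0.2,0.001,0.01,0,0],[0.2,0.001,0.01,0,0]]' |grep -E 'pos|ft'
python3 -m crank '[[0.2,0.001,0.005,0,0],[0.2,0.001,0.005,0,0]]' |grep -E 'pos|ft'
python3 -m crank '[[0.2,0.001,0.005,0,0],[0.2,0.001,0.005,0,0]]' |grep -E 'pos|ft'
python3 -c "
from h import *
st([*w(-.012,0),-.0005],-10.06)"
```

```text
position: [0.4927, -0.2073, -0.0005]
ft_force: [-0.1, -0.9, -0.8]
position: [0.4927, -0.2055, -0.0006]
ft_force: [-0.3, 0.8, -0.8]
position: [0.4929, -0.2046, -0.0007]
ft_force: [0.0, 0.2, -1.2]
position: [0.493, -0.2041, -0.0006]
ft_force: [-0.2, -1.1, -0.1]
t 23.45 pos [ 0.493  -0.2041 -0.0006] yaw -10.2 tray -0.0121 0.0001 F [-0.2 -1.1 -0.1] w 33.8 gf 25.0 tilt [ 0.    -0.001]
need units [-0.    -0.     0.001] turn 0.0005
```

```bash
python3 -m crank '[[0.2,0.001,0.007,0,0],[0.2,0.001,0.007,0,0]]' |grep -E 'pos|ft'
python3 -m crank '[[0.2,0.001,0.005,0,0],[0.2,0.001,0.005,0,0]]' |grep -E 'pos|ft'
python3 -m crank '[[0.2,0.001,0.005,0,0],[0.2,0.001,0.005,0,0]]' |grep -E 'pos|ft'
```

```text
position: [0.4931, -0.204, -0.0005]
ft_force: [-0.5, -5.0, -1.2]
position: [0.493, -0.204, -0.0004]
ft_force: [-0.4, -6.4, -0.9]
position: [0.493, -0.204, -0.0004]
ft_force: [-2.1, -8.2, -0.7]
```

The row is tight: a firm stop at tray -12.2 mm, as computed. Release it and go for the brick.

```bash
python3 -m crank '[[0.7,0,-0.01,0,0],[0.7,0,-0.01,0,0],[0.7,0,-0.01,0,0],[0.8,0,-0.01,0.05,0],[0.9,0,-0.01,0.2,0]]' >/dev/null
python3 -m crank '[[1,0,0.25,0.2,0],[1,0,0.5,0.3,0],[1,0,0.75,0.3,-0.02],[1,0,0.95,0.3,-0.043],[1,0,1.0,0.3,-0.043]]' >/dev/null
python3 -m crank '[[1,0,0.3,0,0],[1,0,0.6,0,0],[1,0,0.9,0,0],[1,0,1.0,0,0],[1,0,1.0,0,0]]' >/dev/null
python3 -c "
from h import *
st([.486,.3535,.03],-25.5)"
```

```text
t 26.07 pos [0.4936 0.1989 0.0996] yaw -25.5 tray -0.409 -0.0697 F [ 0.5 -0.4  0.3] w 87.0 gf 0.0 tilt [0.    0.001]
need units [-0.038  0.773 -0.348] turn -0.0001
```

```bash
python3 -m crank '[[1,-0.01,0.25,0,0],[1,-0.02,0.5,0,0],[1,-0.038,0.75,-0.1,0],[1,-0.038,0.773,-0.2,0],[1,-0.038,0.773,-0.2,0]]' >/dev/null
python3 -m crank '[[1,0,0,0,0]]' >/dev/null
python3 - <<'E'
from h import *
st([.486,.3535,-.0085],-25.5)
# check brick pose + ferrite/row unobstructed
t=cv2.cvtColor(get_image("top"),cv2.COLOR_RGB2BGR);cv2.imwrite("pics/top5.png",t)
E
```

```text
t 26.82 pos [0.4876 0.3497 0.0596] yaw -25.9 tray -0.5564 -0.1019 F [1.1 0.  0.5] w 86.9 gf 0.0 tilt [ 0.001 -0.002]
need units [-0.008  0.019 -0.34 ] turn 0.0011
```

```bash
python3 -m crank '[[1,-0.008,0.019,-0.1,0],[1,-0.008,0.019,-0.25,0],[1,-0.008,0.019,-0.32,0],[1,-0.008,0.019,-0.34,0],[0.4,-0.008,0.019,-0.34,0]]' 50 >/dev/null
python3 -m crank '[[0.3,0,0,0,0],[0.3,0,0,0,0],[0.3,0,0,0,0],[0.3,0,0,0,0],[0.3,0,0,0,0]]' 50
python3 -m crank '[[0.3,0,0,0,0]]' 50 >/dev/null
python3 -c "
from h import *
st([*w(.025,0),.08],-10.06)"
```

```text
time: 28.12
position: [0.4847, 0.3561, -0.0085]
tool_rot: [2.66, 1.672, 0.001]
ft_force: [-0.3, 0.1, 1.2]
grip_width: 0.476
grip_force: 50.0
t 28.25 pos [ 0.4847  0.3561 -0.0085] yaw -25.7 tray -0.5622 -0.106 F [ 0.4 -0.2  1.4] w 41.5 gf 50.0 tilt [ 0. -0.]
need units [ 0.009 -2.984  0.443] turn 0.0434
```

```bash
python3 -m crank '[[0.3,0,0,0.15,0],[0.3,0,-0.2,0.35,0],[0.3,0,-0.45,0.45,0.02],[0.3,0,-0.7,0.45,0.043],[0.3,0,-0.95,0.45,0.043]]' 50 >/dev/null
python3 -m crank '[[0.3,0,-0.25,0,0],[0.3,0,-0.5,0,0],[0.3,0,-0.75,0,0],[0.3,0,-0.95,0,0],[0.3,0,-1.0,0,0]]' 50 >/dev/null
python3 -m crank '[[0.3,0,-0.25,0,0],[0.3,0,-0.5,0,0],[0.3,0,-0.75,0,0],[0.3,0,-0.85,0,0],[0.3,0,-0.85,0,0]]' 50 >/dev/null
python3 -m crank '[[0.3,0,0,0,0]]' >/dev/null
python3 -c "
from h import *
st([*w(.018,0),.045],-10.06)"
```

```text
t 30.25 pos [ 0.4848 -0.201   0.0812] yaw -10.0 tray -0.0137 -0.0085 F [ 0.   1.8 -1.5] w 41.9 gf 50.0 tilt [-0.     0.002]
need units [ 0.014 -0.163 -0.181] turn -0.0001
```

```bash
python3 -m crank '[[0.3,0.014,-0.1,0,0],[0.3,0.014,-0.163,-0.1,0],[0.3,0.014,-0.163,-0.18,0],[0.3,0.014,-0.163,-0.18,0]]' 50 >/dev/null
python3 -m crank '[[0.3,0,0,-0.1,0],[0.3,0,0,-0.12,0],[0.3,0,0,-0.12,0]]' 50 >/dev/null
python3 -c "
from h import *
st([*w(.018,0),.021],-10.06)"
```

```text
t 31.12 pos [ 0.4873 -0.236   0.0214] yaw -10.2 tray 0.0203 0.0 F [ 0.4  0.  -2.2] w 41.7 gf 50.0 tilt [-0.  0.]
need units [ 0.002  0.011 -0.002] turn 0.0003
```

```bash
python3 -m crank '[[0.3,-0.002,-0.01,-0.002,0],[0.3,-0.002,-0.01,-0.002,0]]' 50 |grep -E 'pos|ft'
python3 -m crank '[[0.3,-0.002,-0.01,0,0],[0.3,-0.002,-0.01,0,0]]'|grep -E 'pos|ft'
python3 -m crank '[[0.3,-0.002,-0.01,0,0],[0.3,-0.002,-0.01,0,0]]'|grep -E 'pos|ft'
python3 -m crank '[[0.3,-0.002,-0.01,0,0],[0.3,-0.002,-0.01,0,0]]'|grep -E 'pos|ft'
```

```text
position: [0.4872, -0.239, 0.0216]
ft_force: [-0.5, 0.2, -2.1]
position: [0.4865, -0.2408, 0.0211]
ft_force: [-0.1, 0.3, -2.2]
position: [0.4863, -0.2412, 0.021]
ft_force: [0.3, 3.7, -1.0]
position: [0.4859, -0.2437, 0.021]
ft_force: [1.1, 4.8, -0.4]
```

Bar contact felt at tray x = 25.4 mm. Pushing a further 8 mm or so.

```bash
python3 -m crank '[[0.3,-0.002,-0.01,0,0],[0.3,-0.004,-0.02,0,0],[0.3,-0.004,-0.02,0,0]]'|grep -E 'pos|ft'
python3 -m crank '[[0.3,-0.002,-0.01,0,0],[0.3,-0.004,-0.02,0,0],[0.3,-0.004,-0.02,0,0]]'|grep -E 'pos|ft'
python3 -c "
from h import *
st([*w(.0365,0),.021],-10.06)"
```

```text
position: [0.4852, -0.2474, 0.021]
ft_force: [0.9, 5.7, -0.5]
position: [0.4846, -0.2508, 0.021]
ft_force: [0.5, 6.2, 0.2]
t 32.88 pos [ 0.4846 -0.2508  0.021 ] yaw -10.2 tray 0.0354 -0.0 F [0.5 6.2 0.2] w 41.4 gf 50.0 tilt [0.001 0.002]
need units [-0.001 -0.005  0.   ] turn 0.0003
```

```bash
python3 -m crank '[[0.3,-0.002,-0.012,0,0],[0.3,-0.002,-0.012,0,0]]'|grep -E 'pos|ft'
python3 -m crank '[[0.3,0,0,-0.015,0],[0.3,0,0,-0.03,0],[0.3,0,0,-0.03,0]]'|grep -E 'pos|ft'
python3 -c "
from h import *
st([*w(.0365,0),-.0005],-10.06)"
```

```text
position: [0.4842, -0.2529, 0.021]
ft_force: [0.4, 7.4, 1.3]
position: [0.4845, -0.2527, 0.0148]
ft_force: [2.8, 7.7, -0.8]
t 33.5 pos [ 0.4845 -0.2527  0.0148] yaw -10.2 tray 0.0373 0.0002 F [ 2.8  7.7 -0.8] w 41.8 gf 50.0 tilt [0.001 0.002]
need units [-0.     0.004 -0.076] turn 0.0003
```

```bash
python3 -m crank '[[0.3,0,0,-0.015,0],[0.3,0,0,-0.03,0],[0.3,0,0,-0.03,0]]'|grep -E 'pos|ft'
python3 -m crank '[[0.3,0,0,-0.015,0],[0.3,0,0,-0.03,0],[0.3,0,0,-0.03,0]]'|grep -E 'pos|ft'
python3 -m crank '[[0.3,0,0,-0.012,0],[0.3,0,0,-0.012,0]]'|grep -E 'pos|ft'
python3 -c "
from h import *
st([*w(.034,0),-.0005],-10.06)"
```

```text
position: [0.4846, -0.2527, 0.0088]
ft_force: [2.0, 6.8, -1.0]
position: [0.4846, -0.2527, 0.0028]
ft_force: [2.5, 6.8, -1.8]
position: [0.4846, -0.2527, 0.0005]
ft_force: [2.9, 7.6, 0.6]
t 34.5 pos [ 0.4846 -0.2527  0.0005] yaw -10.2 tray 0.0372 0.0004 F [2.9 7.6 0.6] w 41.3 gf 50.0 tilt [0.001 0.002]
need units [ 0.001  0.016 -0.005] turn 0.0003
```

```bash
python3 -m crank '[[0.3,0,0,-0.006,0],[0.3,0,0,-0.006,0]]'|grep -E 'pos|ft'
python3 -m crank '[[0.3,0.001,0.008,-0.001,0],[0.3,0.002,0.015,-0.001,0],[0.3,0.002,0.015,-0.001,0]]'|grep -E 'pos|ft'
python3 -m crank '[[0.3,0.001,0.006,-0.001,0],[0.3,0.001,0.006,-0.001,0]]'|grep -E 'pos|ft'
python3 -c "
from h import *
st([*w(.034,0),-.0005],-10.06)"
```

```text
position: [0.4847, -0.2528, -0.0005]
ft_force: [1.3, 7.9, 0.4]
position: [0.4851, -0.2504, -0.0005]
ft_force: [1.6, 7.2, 1.4]
position: [0.4852, -0.2498, -0.0006]
ft_force: [0.7, 5.3, 2.1]
t 35.38 pos [ 0.4852 -0.2498 -0.0006] yaw -10.2 tray 0.0343 0.0004 F [0.7 5.3 2.1] w 41.6 gf 50.0 tilt [0.001 0.   ]
need units [-0.002  0.002  0.   ] turn 0.0003
```

```bash
python3 -m crank '[[0.3,0.001,0.005,-0.003,0],[0.3,0.001,0.01,-0.004,0],[0.3,0.001,0.01,-0.004,0]]'|grep -E 'pos|ft'
python3 -m crank '[[0.7,0,0,0,0],[0.7,0,0,0,0],[0.7,0,0,0,0],[0.7,0,0,0,0],[0.7,0,0,0.05,0]]'|grep -E 'pos|ft'
python3 -m crank '[[0.9,0,0,0.3,0],[0.9,0,0,0.5,0],[0.9,-0.2,0.2,0.6,0],[0.9,-0.3,0.5,0.6,0],[0.9,-0.4,0.8,0.6,0]]'|grep -E 'pos|ft'
python3 -m crank '[[0.9,-0.1,0.3,0,0],[0.9,-0.1,0.6,0,0],[0.9,-0.1,0.9,0,0],[0.9,-0.1,0.9,0,0]]'|grep -E 'pos|ft'
python3 - <<'E'
from h import *
st()
t=cv2.cvtColor(get_image("top"),cv2.COLOR_RGB2BGR);cv2.imwrite("pics/top6.png",t)
s=cv2.cvtColor(get_image("side"),cv2.COLOR_RGB2BGR);cv2.imwrite("pics/side6.png",s)
cv2.imwrite("pics/c8.png",np.vstack([cv2.resize(t[195:245,330:420],(792,440)[:2],interpolation=2),np.hstack([cv2.resize(s[240:340,140:240],(160,160),interpolation=2),cv2.resize(t[90:270,90:460],(329,160),interpolation=3),cv2.resize(s[100:384,90:330],(303,160),interpolation=3)])]))
E
```

```text
position: [0.4853, -0.2495, -0.0005]
ft_force: [-0.9, 4.0, 5.5]
position: [0.4836, -0.2484, 0.0077]
ft_force: [0.1, 0.4, 0.0]
position: [0.4046, -0.0886, 0.129]
ft_force: [0.3, 1.6, 0.1]
position: [0.3849, 0.0943, 0.1291]
ft_force: [1.1, -0.9, -0.4]
t 37.5 pos [0.3849 0.0943 0.1291] yaw -9.7 tray -0.2871 -0.1585 F [ 1.1 -0.9 -0.4] w 78.4 gf 0.0 tilt [ 0.002 -0.001]
```

View pics/c8.png

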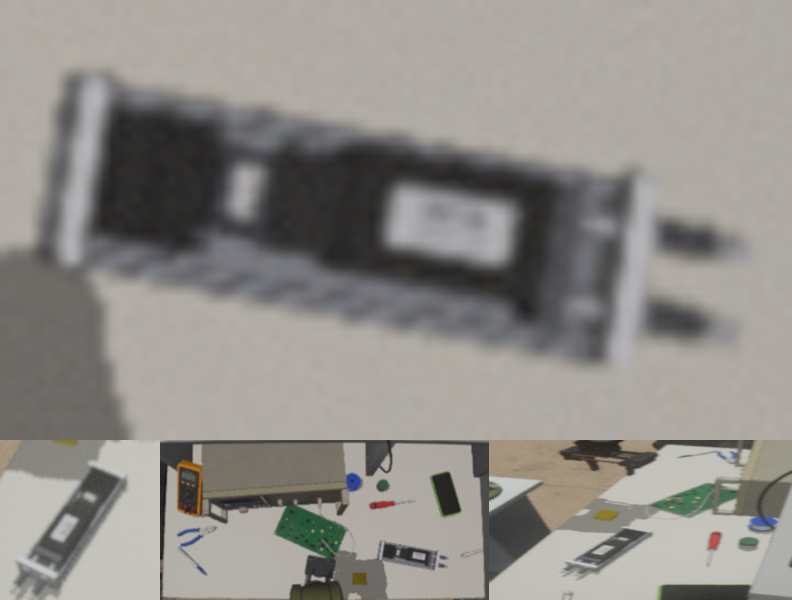

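The picture shows one straight, gap-free row: wall, heat sink at crop (160,180), relay (240,190), ferrite (310,200), brick (440,225), then the pushed-back bar (550,240). The other things on the desk appear unmoved, and the gripper is clear.

```bash
python3 -c "
from bench import *
print(close_job())"
```

```text
the job is handed in; nothing more can be done
None
```

The job is handed in: heat sink, relay, ferrite clamp and brick look tight in one row between the end wall and the pushed-back bar, other things untouched, about 37.5 of 64 s used; no verdict came back, and I judged flatness from contact forces and the last picture only.

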